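Reverse the ratchet, open the glue press and take out the matching lure body

ROBOT

A 6-joint arm with a two-finger parallel gripper is mounted at the origin on a cart in front of the work surface, level with it; the furniture and walls round the work are solid. World frame = base frame: x ahead of the robot, y to its left, z up, the work surface at z = 0. Lengths are in mm, angles in rad, forces in N, time in s.
With the tool pointing down it reaches from about 325 to 750 mm from the base axis. Payload 7.6 kg.
Tool frame: the origin (TCP) lies at the very end of the fingers, on their centre line; the grasp point (between the pads) lies 19 mm behind it; z points along the fingers, y is the line along which they close (so a half turn about z gives the same grasp; the last joint's range is limited). The gripper opens to 85 mm and grips with 20 to 120 N. Pads are 22 mm wide; open, the fingers measure 114 mm over their backs; the gripper's body (76 mm by 85 mm) begins 54 mm behind the grasp point. The pads swing forward as they close: fully open they stand 13 mm farther back than shut.
Start: joints at [1.151, 0.052, 1.401, -0, 1.689, -0.07], TCP at [179.907, 493.233, 231.323] pointing down, gripper open.
Joint ranges: [-2.9, 2.9], [-0.91, 2.17], [0.12, 2.37], [-1.06, 4.2], [0.26, 2.73], [-2.93, 2.93]. Speed limits (rad/s): [2.57, 2.57, 3.01, 3.14, 3.14, 3.14].

INTERFACE

Orientations are given as a rotation vector (axis times angle).
In Python, from bench import monitor, cams, job, masks_of gives the robot as it stands.
- The arm moves only by the tool jog_arm, never from a script. Its argument "steps" is one flat list of numbers, 6 for each row, row after row: the shift along the tool's x, y, z in cm, then the turn, a rotation vector about the tool's x, y, z in degrees. In form: [dx, dy, dz, rx, ry, rz, dx, dy, dz, rx, ry, rz, ...]. A call has 1 to 20 rows; each row shifts and turns the commanded pose from where the row before left it, along the tool's axes as they then stand; what a row does not reach is not made up. A row lasts 1/12 s, in which the tool goes at most 41.7 mm and 7.16 degrees, less where a joint would pass 70% of its speed; a pose out of reach is approached as far as the arm can. A call with a gripper value outside its range is refused whole. "hand" is the closure, from 0 (fully open) to 1 (shut), set as the call begins (left out, the last holds). The fingers move at their own pace and stop on an object; "squeeze" is the grip in N (left out, the last holds). Time passes only in rows, so rows that do not move let the fingers close. It gives the time, the measured TCP pose, the force, the opening and the grip force at its end, in the units of the state.
- monitor.read_state(): the state, without advancing time (a new reading comes with each control period).
- cams.read_camera(name): name is "side" or "top" or "wrist"; returns (picture, depth): 384x512x3 uint8, red, green, blue; 384x512 float32, mm along the optical axis (not along the pixel's ray), 0 where there is no reading.
- cams.calibration(name): a dict with "intrinsics" (3x3 intrinsics, pixels), "dist" ([k1, k2, p1, p2, k3] as OpenCV has them; the pictures are not rectified), "eye" and "rotation" of the camera in the world. Camera axes: x right, y up, looking along -z (the intrinsics and any distortion apply to the point x, -y, -z); pixel columns grow to the right and rows downward; lengths in mm; the calibration is good to about 2 mm. A picture is of the moment at which its call begins: read the wrist's pose just before it. calibration takes no time and is no camera call; for the wrist camera it gives the pose at the moment of the call.
- job.job_done(): hands the job in; it is judged then, once.
Trained networks look in the newest picture that a camera, given by its name, has taken for a name from the list of things; names that differ only in an ending like _2 or _b are one class to them, and where a whole thing is asked for, a point or a joint stands for the part that bears it (a point fixed in the world has none). Each returns a list of dicts, best first, with "score" (0 to 1); they miss things now and then, are a little off and sometimes report something else, mostly with a low value. They report only what shows in the picture. A call takes as long as a camera call.
- masks_of(camera, name): "region" (384x512 bool, what is visible of it) and "rect" ([left, top, width, height] in pixels, round what is visible of it).
The state is a dict: "clock": time; "joints": joint angles; "joint_vel": joint speeds; "effort": joint torques, N m; "position": TCP position; "tool_rot": TCP orientation; "contact_force": force on the tool from outside, world axes, zero at the start; "wrist_torque": the same for the moment, N m; "gripper_width": finger opening in mm; "gripper_force": force on a finger pad.
Only numpy, scipy, OpenCV 4.12 (cv2) and the standard library are available. Lean on these libraries where they do the work, as an engineer would, in place of code of your own. Each camera call takes 0.05 s, during which the arm holds its last target. There are 200 camera calls.

TASK

Flip the small red thumb lever on the glue press's ratchet over to the loosening side, then swing the ratchet handle to and fro until the press screw has backed off at least half a turn counter-clockwise (seen from above) and its platen stands clear of the glued lure bodies. Then draw out the one wooden body that has the same outline as the painted lure in the near plywood tray and lay it flat in that tray beside the lure. Leave the other two bodies lying in the press, and do not shove the painted lures or knock the bottles or the small black lamp.

Things in the scene. Friction and masses are not known exactly. Their poses are not given: they have to be found in the camera images.
- press: Small dark-green bench screw press, fixed. Origin on the desk under the vertical screw's axis; +x points away from the robot at yaw 0, +y left. Base plate x -60 to +70, y -131 to +131, 14 mm thick. Two 20 mm posts at y = -115 and +115 rise to z 140. A crossbeam x -22 to +22 lies at z 76 to 98. Three lure bodies lie on the base under the platen at y = -64, 0 and +64, in any order, noses to -x (mm).
- platen_front (a point): Middle of the platen's lower front edge (press x -30 mm, z 38 mm at the start). The platen is 60 mm deep (press x -30 to +30) and 200 mm wide, pressed on the bodies by springs; the bodies stick out 80 mm in front of it and 50 mm in front of the base plate. Platen, screw and ratchet rise 2.55 mm per rad of screw; the first 2 mm only relaxes the springs.
- screw (a joint): Turn of the press screw in rad, counter-clockwise from above positive: 0 = tight (start; it goes no tighter), up to 6.0. It stays where it is left (friction 0.6 N m). Half a turn (3.14) lifts the platen about 6 mm clear of the bodies.
- ratchet (a joint): Swing of the ratchet handle about the screw's axis in rad: 0 = handle along the press's -x (to the robot), positive = counter-clockwise from above (to the robot's right), limits -1.35 and 1.35. It stays where it is left (friction 0.35 N m). The wheel has 16 teeth: up to 0.4 rad of a working stroke is lost before the pawl bites, so one swing is not enough for half a turn.
- ratchet_grip (a point): Centre of the black rubber grip with red rings, on the handle's centre line 140 mm from the screw's axis, 118 mm high at the start. The handle is a level round bar of 19 to 21 mm that runs out radially from 60 to 184 mm; below it is free down to the lure bodies' tops at 38 mm.
- lever (a joint): Thumb lever on the ratchet's neck, rad, counter-clockwise from above positive, limits -0.18 and 0.18; pivot 36 mm from the screw's axis along the handle. Negative (start): the handle drives the screw clockwise (tighter) and runs free the other way. Positive: it drives counter-clockwise (looser) and runs free clockwise. Over to the stop is about 0.17; it takes 2.5 N at the tab and stays where left.
- lever_tip (a point): Centre of the lever's upright red tab: 16 mm long along the handle, 6 mm thick, 21 mm high (10 mm of it below this point); 79 mm from the screw's axis and 43 mm from the lever's pivot. The ratchet's neck lies 14 mm below this point. At the start the tab is 8 mm to the clockwise side of the handle's middle line; it goes to 8 mm on the other side.
- blank_minnow: Unpainted two-layer wooden lure body (dark below, light above), 140 mm long, 24 mm thick, flat above and below: slim, 30 mm wide, tapering evenly to a rounded point at the nose; 27 mm where gripped. Origin at the centre of its underside, nose at its -x end, sticking out of the press. Grip it across its width 50 mm from the origin toward the nose. About 60 g.
- blank_popper: Unpainted two-layer wooden lure body (dark below, light above), 140 mm long, 24 mm thick, flat above and below: blunt, with a flat flared nose face 38 mm wide, then 30 mm wide and tapering to the tail; 30 mm where gripped. Origin at the centre of its underside, nose at its -x end, sticking out of the press. Grip it across its width 50 mm from the origin toward the nose. About 60 g.
- blank_shad: Unpainted two-layer wooden lure body (dark below, light above), 140 mm long, 24 mm thick, flat above and below: deep-bodied, a fat rounded front 41 mm wide, then a narrow wrist and a flared tail; 41 mm where gripped. Origin at the centre of its underside, nose at its -x end, sticking out of the press. Grip it across its width 50 mm from the origin toward the nose. About 60 g.
- pattern_minnow: Finished painted lure with the same outline and size as blank_minnow, lying on its side (silver with a dark blue flank). Origin at the centre of its underside, nose at -x. One of the three patterns lies in the near tray (tray) as the sample, the other two in the tray at the back.
- pattern_popper: Finished painted lure with the same outline and size as blank_popper, lying on its side (white with a red flank). Origin at the centre of its underside, nose at -x. One of the three patterns lies in the near tray (tray) as the sample, the other two in the tray at the back.
- pattern_shad: Finished painted lure with the same outline and size as blank_shad, lying on its side (yellow with a green flank). Origin at the centre of its underside, nose at -x. One of the three patterns lies in the near tray (tray) as the sample, the other two in the tray at the back.
- tray: Near plywood tray, fixed, open at the top, 190 mm (x) by 210 mm (y), rim 16 mm high, walls and floor 5 mm thick; origin at the centre of its underside. The sample lure lies lengthwise about 50 mm to its +y side, the -y half is free. The pattern whose origin is within 100 mm of this origin is the sample.
- glue_bottle: Bystander: small standing glue bottle, 23 mm wide, 72 mm high; origin at its foot.
- cement_bottle: Bystander: small standing bottle with a black cap, 26 mm wide, 58 mm high; origin at its foot.
- uv_lamp: Bystander: black standing curing lamp, 29 mm wide, 72 mm high; origin at its foot.

How it is judged:
By the outcome, as a careful person would: the job done as asked, in the order asked, and still so for the second after the job is handed in, with the robot touching nothing.
It also fails if it takes over 72 s, if anything falls off the work surface, if the arm or the gripper's body presses on something with over 40 N, if the wrist force passes 120 N, or if a joint passes its speed limit or range.

## Working session

There is one attempt and no reset: what is moved stays moved. The work goes in short steps, Python scripts to look and compute and a tool call to move; the robot and the scene stay as the last step left them, time stands still between calls to the robot, and variables do not carry over. Pictures are saved under pics/ and viewed, at most 10 in all, crops included, and the job is handed in when it is done.

Besides the shell and the picture viewer there is one more tool, called after "Emit:" as name(argument=value, ...), one argument or row to a line, values as JSON. jog_arm: Moves the arm, as the interface text tells. Its arguments: {"type":"object","properties":{"steps":{"type":"array"},"hand":{"type":"number"},"squeeze":{"type":"number"}},"required":["steps"]}

```bash
ls; mkdir -p pics
cat > h.py <<'E'
import numpy as np, cv2
from bench import monitor, cams, job, masks_of
from scipy.spatial.transform import Rotation as R
def pts(cam, depth, mask):
    c=cams.calibration(cam); K=np.array(c["intrinsics"]); d=np.array(c["dist"])
    v,u=np.nonzero(mask&(depth>0)); 
    n=cv2.undistortPoints(np.stack([u,v],1).astype(float)[:,None],K,d)[:,0]
    z=depth[v,u]; p=np.stack([n[:,0]*z,-n[:,1]*z,-z],1)
    return p@np.array(c["rotation"]).T+np.array(c["eye"])
def proj(cam,P):
    c=cams.calibration(cam); p=(np.atleast_2d(P)-np.array(c["eye"]))@np.array(c["rotation"])
    p=p*[1,-1,-1]
    return cv2.projectPoints(p,np.zeros(3),np.zeros(3),np.array(c["intrinsics"]),np.array(c["dist"]))[0][:,0]
def state():
    s=monitor.read_state(); print({k:np.round(s[k],3).tolist() for k in ("clock","joints","position","tool_rot","contact_force","gripper_width","gripper_force")}); return s
E
python3 - <<'E'
from h import *
s=state()
ims=[]
for cam in("top","side"):
    im,d=cams.read_camera(cam); np.savez(f"{cam}0.npz",im=im,d=d)
    ims.append(im)
    c=cams.calibration(cam); print(cam,np.round(c["eye"]),np.round(c["rotation"],2).tolist(),np.round(c["intrinsics"],1).tolist())
    for n in ["press","platen_front","ratchet_grip","lever_tip","blank_minnow","blank_popper","blank_shad","pattern_minnow","pattern_popper","pattern_shad","tray","glue_bottle","cement_bottle","uv_lamp"]:
        for r in masks_of(cam,n)[:2]:
            p=pts(cam,d,r["region"])
            if len(p): print(cam,n,round(r["score"],2),[round(x) for x in r["rect"]],np.round(np.median(p,0)),np.round(np.percentile(p,2,axis=0)),np.round(np.percentile(p,98,axis=0)))
cv2.imwrite("pics/top.png",cv2.resize(ims[0],(800,600))[:,:,::-1])
cv2.imwrite("pics/side.png",cv2.resize(ims[1],(800,600))[:,:,::-1])
E
```

```text
pics
{'clock': 0.0, 'joints': [1.151, 0.053, 1.402, 0.0, 1.689, -0.07], 'position': [179.76, 492.944, 230.472], 'tool_rot': [-0.547, -3.093, 0.002], 'contact_force': [-0.713, -0.024, 0.528], 'gripper_width': 85.231, 'gripper_force': 0.0}
top [ 503.   86. 1081.] [0.04, -0.07, -1.59] [[355.2, 0.0, 253.5], [0.0, 355.2, 194.7], [0.0, 0.0, 1.0]]Traceback (most recent call last):
  File "<stdin>", line 10, in <module>
  File "h.py", line 9, in pts
    return p@np.array(c["rotation"]).T+np.array(c["eye"])
           ~~~~~~~~~~~~~~~~~~~~~~~~~~~^~~~~~~~~~~~~~~~~~~
ValueError: operands could not be broadcast together with shapes (3847,) (3,)
```

```bash
sed -i 's/np.array(c\["rotation"\])/R.from_rotvec(c["rotation"]).as_matrix()/' h.py
python3 - <<'E'
from h import *
ims=[]
for cam in("top","side"):
    im,d=cams.read_camera(cam); np.savez(f"{cam}0.npz",im=im,d=d)
    ims.append(im)
    c=cams.calibration(cam); print(cam,np.round(c["eye"]),np.round(c["rotation"],2).tolist())
    for n in ["press","platen_front","ratchet_grip","lever_tip","blank_minnow","blank_popper","blank_shad","pattern_minnow","pattern_popper","pattern_shad","tray","glue_bottle","cement_bottle","uv_lamp"]:
        for r in masks_of(cam,n)[:2]:
            p=pts(cam,d,r["region"])
            if len(p): print(cam,n,round(r["score"],2),[round(x) for x in r["rect"]],np.round(np.median(p,0)),np.round(np.percentile(p,2,axis=0)),np.round(np.percentile(p,98,axis=0)))
cv2.imwrite("pics/top.png",cv2.resize(ims[0],(800,600))[:,:,::-1])
cv2.imwrite("pics/side.png",cv2.resize(ims[1],(800,600))[:,:,::-1])
E
```

```text
top [ 503.   86. 1081.] [0.04, -0.07, -1.59]
top press 0.55 [215, 166, 99, 69] [584.  47.  96.] [487. -91.  11.] [661. 159. 140.]
top platen_front 0.57 [230, 190, 68, 15] [560.  -3.  54.] [545. -59.  14.] [580. 130.  94.]
top platen_front 0.56 [358, 207, 6, 10] [ 520. -244.   33.] [ 508. -256.    9.] [ 532. -237.   58.]
top lever_tip 0.62 [240, 193, 20, 15] [554.  72. 137.] [536.  53. 133.] [570.  99. 156.]
top lever_tip 0.18 [360, 165, 12, 11] [ 645. -271.   49.] [ 635. -284.   10.] [ 656. -265.   71.]
top blank_minnow 0.68 [277, 200, 13, 33] [510. -21.  38.] [472. -40.  -1.] [546.  -7.  42.]
top blank_popper 0.48 [236, 201, 11, 25] [545. 105.  38.] [491.  91.  34.] [566. 116.  42.]
top blank_shad 0.87 [253, 204, 16, 25] [515.  42.  38.] [483.  25.  34.] [550.  61.  42.]
top pattern_minnow 0.73 [131, 207, 10, 48] [472. 409.  28.] [415. 394.   4.] [543. 432.  33.]
top pattern_minnow 0.67 [116, 196, 79, 70] [474. 352.   6.] [383. 256.   1.] [570. 464.  18.]
top pattern_shad 0.88 [163, 123, 14, 44] [721. 316.  29.] [678. 297.  14.] [791. 332.  34.]
top tray 0.55 [116, 194, 77, 71] [477
[... 1087 characters left out ...]
 [415. 394.   8.] [543. 422.  30.]
side pattern_popper 0.49 [267, 172, 24, 10] [772. 214.  29.] [720. 205.  10.] [817. 227.  33.]
side pattern_shad 0.48 [240, 160, 37, 15] [766. 315.  27.] [680. 298.   7.] [827. 372.  34.]
side tray 0.84 [141, 167, 80, 47] [469. 334.   7.] [381. 249.   2.] [572. 465.  18.]
side glue_bottle 0.5 [276, 283, 12, 29] [ 443. -229.   32.] [ 436. -235.    6.] [ 454. -218.   62.]
side cement_bottle 0.7 [307, 279, 19, 27] [ 514. -257.   28.] [ 508. -263.    1.] [ 525. -245.   55.]
side cement_bottle 0.44 [240, 191, 56, 53] [565.   1.  55.] [546. -96.  40.] [593. 134.  57.]
side uv_lamp 0.62 [361, 262, 18, 27] [ 640. -286.   41.] [ 634. -295.   10.] [ 654. -270.   69.]
```

View pics/top.png

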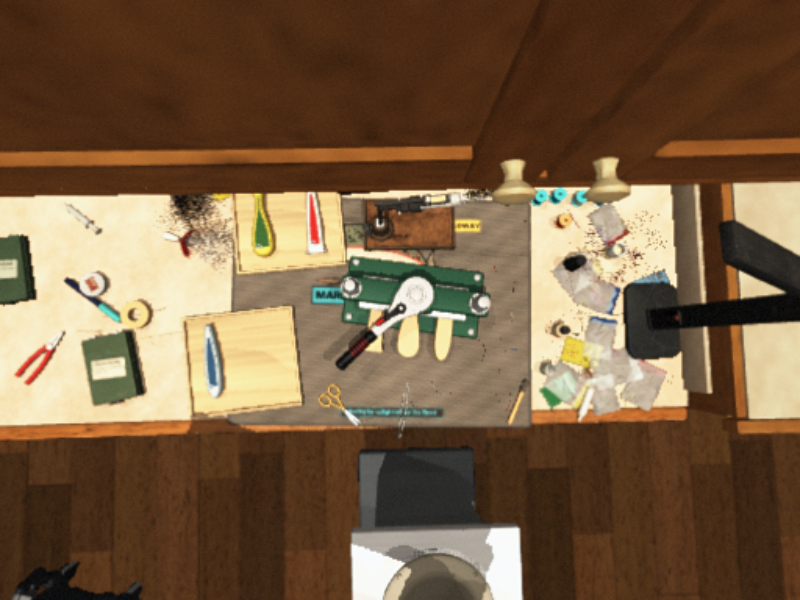

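View pics/side.png

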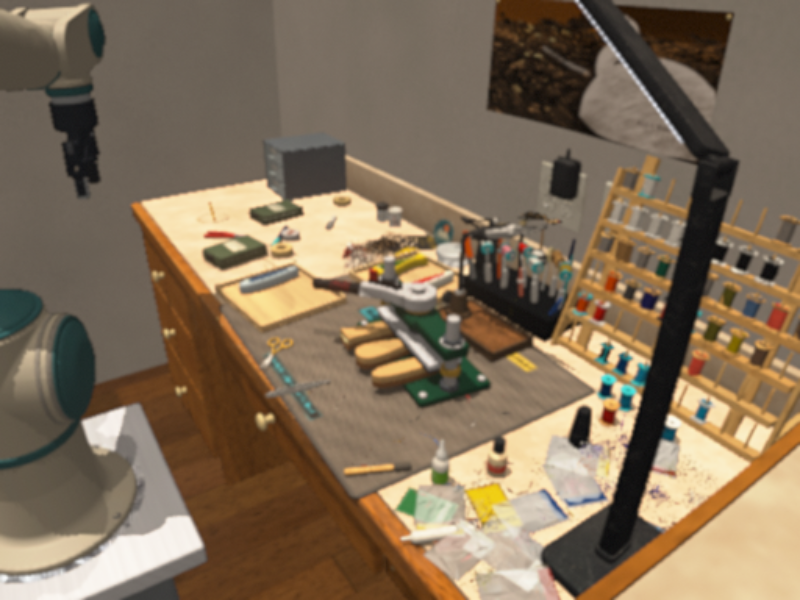

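Run:
```python
from h import *
t=np.load("top0.npz"); im,d=t["im"],t["d"]
m=np.ones(d.shape,bool); P=pts("top",d,m); v,u=np.nonzero(m&(d>0)); C=im[v,u].astype(int)
# posts tops
for a,b in ((224,182),(308,193)):
    s=(abs(u-a)<10)&(abs(v-b)<10)&(P[:,2]>132)&(P[:,2]<148); q=P[s]; print("post",s.sum(),q.mean(0).round(1),((q.min(0)+q.max(0))/2).round(1),q.min(0).round(),q.max(0).round())
# ratchet pieces z 105..150
s=(P[:,2]>100)&(P[:,2]<165)&(abs(P[:,0]-560)<120)&(abs(P[:,1]-50)<150)
q=P[s]; col=C[s]
red=(col[:,0]>100)&(col[:,1]<60); print("red",np.c_[q[red],u[s][red],v[s][red]].round(0))
blk=(col.max(1)<60); print("black",blk.sum(),q[blk].mean(0).round(),q[blk].min(0).round(),q[blk].max(0).round())
# dark green base
g=(C[:,1]>C[:,0]+15)&(P[:,2]>6)&(P[:,2]<22)&(abs(P[:,0]-590)<120)&(abs(P[:,1]-40)<180)
r=cv2.minAreaRect(P[g][:,:2].astype(np.float32)); print("base",g.sum(),r)
for n,(a,b) in dict(min=(-21,510),shad=(42,515),pop=(105,530)).items():
    s=(abs(P[:,2]-38)<6)&(abs(P[:,1]-a)<30)&(P[:,0]>470)&(P[:,0]<545)&(C.sum(1)>350); q=P[s]
    print(n,len(q),cv2.minAreaRect(q[:,:2].astype(np.float32)), q.mean(0).round())
    mu=q[:,:2].mean(0); w=np.linalg.svd(q[:,:2]-mu)[2][0] if len(q)<3000 else 0; print(w)
cv2.imwrite("pics/crop.png",cv2.resize(im[150:250,200:330],(780,600),interpolation=cv2.INTER_CUBIC)[:,:,::-1])
state()
```

```text
post 43 [603.7 143.9 140.5] [603.8 144.2 138.7] [596. 135. 133.] [612. 154. 144.]
post 44 [569.4 -81.9 139.9] [569.2 -82.  137.9] [561. -91. 133.] [577. -73. 143.]
red [[544.  94. 155. 243. 204.]
 [544.  91. 153. 244. 204.]
 [544.  88. 152. 245. 204.]
 [542.  99. 135. 241. 205.]
 [541.  96. 155. 242. 205.]
 [541.  94. 157. 243. 205.]
 [541.  91. 156. 244. 205.]
 [541.  88. 155. 245. 205.]
 [538.  99. 154. 241. 206.]
 [538.  96. 153. 242. 206.]
 [538.  94. 153. 243. 206.]
 [539.  91. 148. 244. 206.]
 [536.  99. 157. 241. 207.]
 [536.  96. 153. 242. 207.]
 [505. 127. 126. 231. 219.]
 [505. 124. 126. 232. 219.]
 [503. 124. 128. 232. 220.]
 [500. 130. 128. 230. 221.]
 [500. 127. 127. 231. 221.]
 [498. 135. 126. 228. 222.]
 [497. 127. 132. 231. 222.]
 [495. 140. 128. 226. 223.]
 [495. 132. 130. 229. 223.]
 [492. 138. 126. 227. 224.]
 [490. 143. 129. 225. 225.]
 [487. 143. 130. 225. 226.]
 [487. 140. 130. 226. 226.]]
black 198 [507. 124. 128.] [461. -90. 101.] [614. 170. 139.]
base 1293 ((590.9691772460938, 31.092262268066406), (260.3498229980469, 127.78319549560547), 81.68473052978516)
min 233 ((508.3494567871094, -21.79446029663086), (29.290302276611328, 73.1568374633789), 81.23832702636719) [510. -22.  38.]
[-0.98332765  0.18184258]
shad 278 ((512.3134765625, 42.60482406616211), (41.19561004638672, 64.5824966430664), 88.52545166015625) [512.  42.  38.]
[-0.99166745  0.12882418]
pop 77 ((516.7460327148438, 105.36552429199219), (29.411697387695312, 52.26396179199219), 84.90633392333984) [509. 105.  39.]
[-0.99093781 -0.13432149]
{'clock': 1.6, 'joints': [1.151, 0.052, 1.401, -0.0, 1.689, -0.07], 'position': [179.91, 493.225, 231.322], 'tool_rot': [0.547, 3.094, 0.0], 'contact_force': [0.099, -0.597, 0.26], 'gripper_width': 85.483, 'gripper_force': 0.0}
```

View pics/crop.png

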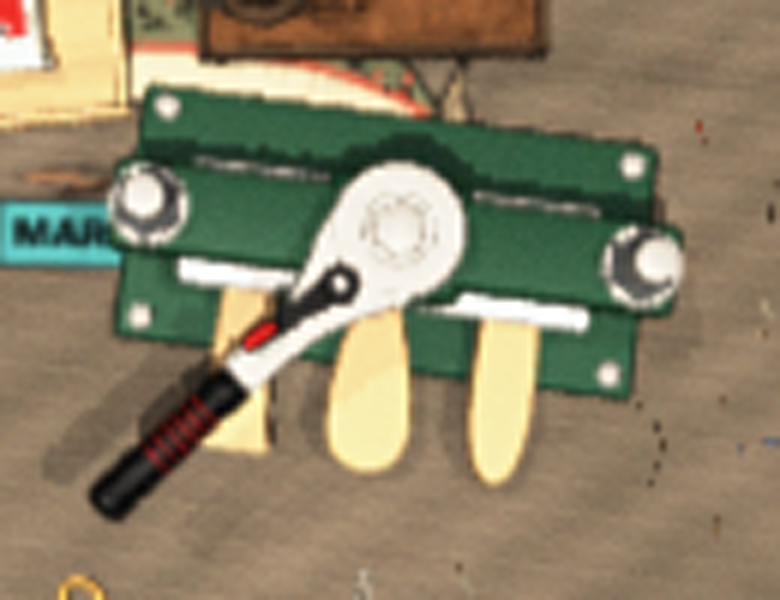

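The near tray's sample is the silver and blue minnow at (212,360). In the crop, the slim minnow blank is the right body (500,400), the shad is in the middle and the popper is on the left. The handle points near-left with its grip at (170,440), and the red tab is at (260,335) on the clockwise side. Next I move above the tab.

Emit:
jog_arm(
  steps=[-3.16,-1.68,0.1,0,0,0,-3.16,-1.68,0.1,0,0,0,-3.16,-1.68,0.1,0,0,0,-3.16,-1.68,0.1,0,0,0,-3.16,-1.68,0.1,0,0,0,-3.16,-1.68,0.1,0,0,0,-3.16,-1.68,0.1,0,0,0,-3.16,-1.68,0.1,0,0,0,-3.16,-1.68,0.1,0,0,0,-3.16,-1.68,0.1,0,0,0,-3.16,-1.68,0.1,0,0,0,-3.16,-1.68,0.1,0,0,0,-3.16,-1.68,0.1,0,0,0,-3.16,-1.68,0.1,0,0,0,-3.16,-1.68,0.1,0,0,0,0,0,0,0,0,5.7,0,0,0,0,0,5.7,0,0,0,0,0,5.7,0,0,0,0,0,5.7,0,0,0,0,0,5.6],
  hand=0.5,
)

```text
clock: 3.27
position: [538.9, 93.9, 216.2]
tool_rot: [-1.296, -2.861, 0.0]
contact_force: [0.3, -0.0, 0.4]
gripper_width: 42.2
gripper_force: 0.0
```

```bash
cat >> h.py <<'E'
def info():
    s=monitor.read_state(); M=R.from_rotvec(s["tool_rot"]).as_matrix()
    p=np.array(s["position"]); print("t",round(s["clock"],2),"pos",p.round(1),"yaw_y",np.degrees(np.arctan2(M[1,1],M[0,1])).round(1),"zax",M[:,2].round(3),"F",np.round(s["contact_force"],1),"w",np.round(s["gripper_width"],1),"q",np.round(s["joints"],2)); return p,M
def delta(T):
    p,M=info(); print("tool delta cm",((np.array(T)-p)@M/10).round(2))
O=np.array([586.5,31.2]); YAW=-0.15
def look(name,cam="wrist"):
    im,d=cams.read_camera(cam); cv2.imwrite(f"pics/{name}.png",cv2.resize(im,(800,600))[:,:,::-1])
    return im,d
E
python3 - <<'E'
from h import *
info()
im,d=look("w1"); np.savez("w1.npz",im=im,d=d)
P=np.full(d.shape+(3,),np.nan); P[d>0]=pts("wrist",d,d>0)
C=im.astype(int); red=(C[:,:,0]>110)&(C[:,:,1]<60)&(C[:,:,2]<70)&(P[:,:,2]>100)
n,l,st,ce=cv2.connectedComponentsWithStats(red.astype(np.uint8))
for i in range(1,n):
    if st[i,4]>25: q=P[l==i]; print(st[i],np.median(q,0).round(1),q.min(0).round(1),q.max(0).round(1))
E
```

```text
t 3.27 pos [538.9  93.9 216.2] yaw_y 41.3 zax [-0.  0. -1.] F [ 0.3 -0.   0.4] w 42.2 q [ 0.1   0.12  1.36  0.    1.66 -0.62]
[243 112  20   3  39] [488.2 142.1 127.8] [482.9 137.5 125. ] [494.  147.2 129.7]
[243 120  19   3  44] [492.3 137.9 127.6] [486.7 132.9 124.4] [497.3 142.2 128.8]
[244 128  19   3  43] [496.4 133.5 127.8] [491.3 128.9 124.6] [501.9 138.  129.4]
[244 136  18   3  37] [500.5 129.  127.5] [494.7 124.6 125.3] [505.3 133.5 128.7]
[242 143  22   3  37] [503.9 124.3 127.4] [497.1 119.2 122.4] [510.2 129.7 129.1]
[242 151  21   3  46] [508.  120.  127.1] [501.2 114.2 121.8] [513.7 124.7 129.3]
[501 298  11   5  32] [806.4 174.6 104.3] [805.2 170.6 100.1] [807.6 177.9 109.1]
```

View pics/w1.png

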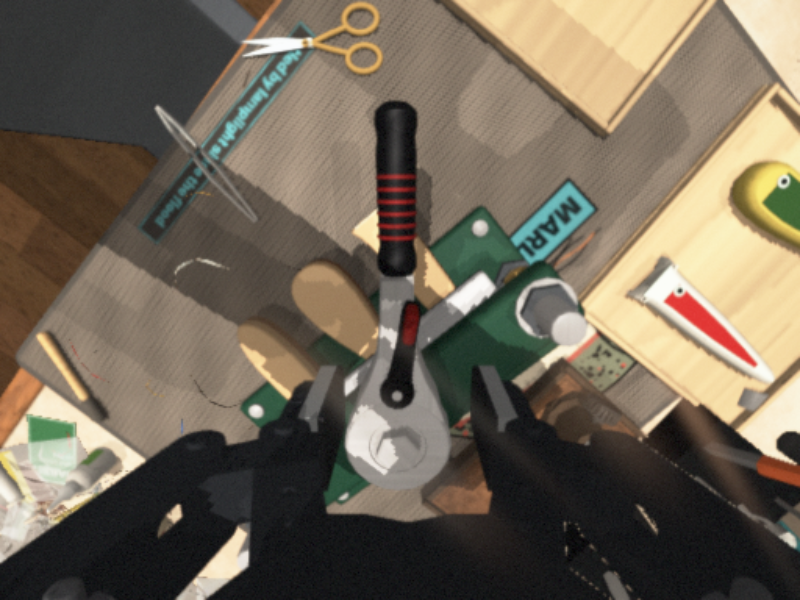

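Run:
```python
from h import *
t=np.load("w1.npz"); im,d=t["im"],t["d"]; p,M=info()
m=np.zeros(d.shape,bool); m[190:228,255:272]=1
P=pts("wrist",d,m); v,u=np.nonzero(m&(d>0)); C=im[v,u].astype(int)
s=(C[:,0]>C[:,1]+35)&(P[:,2]>120)
print(s.sum(),np.median(P[s],0).round(1),P[s].min(0).round(1),P[s].max(0).round(1))
m[:]=0; m[180:215,246:254]=1; q=pts("wrist",d,m); print("neck",np.median(q,0).round(1))
for T in [(540,95,140)]: delta(T)
h=np.radians(131.5); rad=np.array([np.cos(h),np.sin(h)]); tan=np.array([-np.sin(h),np.cos(h)])
q=P[s][:,:2]-O; print("r",np.percentile(q@rad,[2,50,98]).round(1),"t",np.percentile(q@tan,[2,50,98]).round(1), "tool r/t",(p[:2]-O)@rad,(p[:2]-O)@tan)
m[:]=0; m[270:300,240:265]=1; q=pts("wrist",d,m); print("hex",np.median(q,0).round(1))
```

```text
t 3.32 pos [538.9  94.  216.2] yaw_y 40.9 zax [-0.  0. -1.] F [ 0.4  0.4 -0.2] w 42.8 q [ 0.11  0.12  1.36  0.    1.66 -0.61]
209 [538.4  96.3 153.3] [533.9  82.9 134.8] [549.7 102.  155.6]
neck [529.7  90.6 129.5]
t 3.32 pos [538.9  94.  216.2] yaw_y 40.9 zax [-0.  0. -1.] F [ 0.4  0.4 -0.2] w 42.8 q [ 0.11  0.12  1.36  0.    1.66 -0.61]
tool delta cm [0.   0.15 7.62]
r [71.7 80.6 86.4] t [-10.5  -6.9  -3.7] tool r/t 78.57771043270648 -5.911872302014096
hex [581.5  33.1 137.4]
```

Emit:
jog_arm(
  steps=[0,0,2.5,0,0,0,0,0,2.5,0,0,0,0,0,2,0,0,0,0,0,1,0,0,0,0,-0.5,0,0,0,0,0,-0.5,0,0,0,0,0,-0.4,0,0,0,0,0,-0.3,0,0,0,0,0,-0.3,0,0,0,0,0,-0.3,0,0,0,0,0,-0.3,0,0,0,0,0,-0.3,0,0,0,0,0,-0.3,0,0,0,0,0,-0.2,0,0,0,0],
)

```text
clock: 4.48
position: [513.9, 71.4, 137.0]
tool_rot: [1.288, 2.863, 0.002]
contact_force: [4.8, 2.3, 2.7]
gripper_width: 42.4
gripper_force: 2.6
```

Run:
```python
from h import *
info(); im,d=look("w2")
```

```text
t 4.48 pos [513.9  71.4 137. ] yaw_y 41.6 zax [ 0.003  0.    -1.   ] F [4.8 2.3 2.7] w 42.4 q [ 0.07  0.08  1.56  0.    1.5  -0.66]
```

View pics/w2.png

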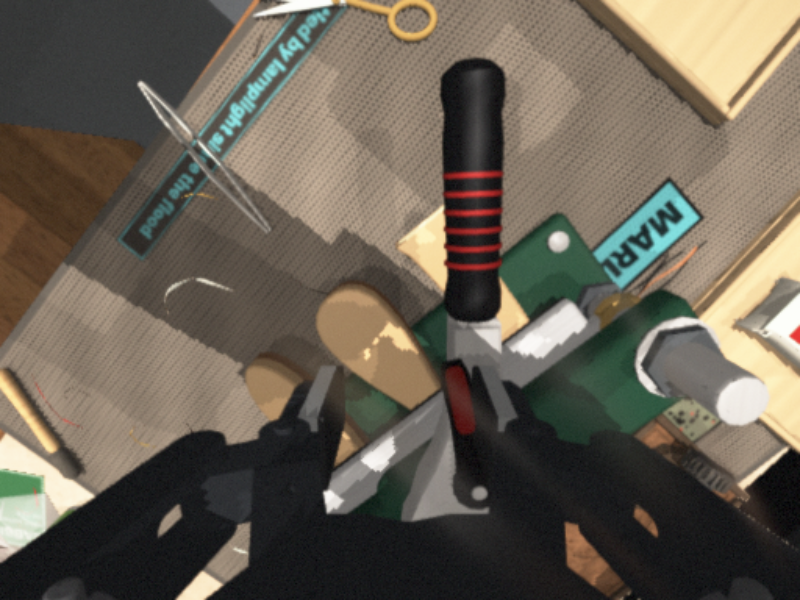

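The tab (458,398) now leans to the left of its pivot (480,493), so it is on the loosening side. I'll press it a little further to be sure it is at the stop, then straddle the grip.

Emit:
jog_arm(
  steps=[0,-0.2,0,0,0,0,0,-0.2,0,0,0,0,0,0,0,0,0,0,0,1.2,0,0,0,0,0,0,-1.7,0,0,0,0,0,-1.8,0,0,0,2.4,0.6,0,0,0,0,2.4,0.6,0,0,0,0,2.4,0.7,0,0,0,0,0,0,2,0,0,0,0,0,2.5,0,0,0,0,0,2,0,0,0,0,0,1.1,0,0,0,0,0,0,0,0,0],
)

```text
clock: 5.7
position: [483.7, 142.5, 92.0]
tool_rot: [-1.287, -2.86, 0.007]
contact_force: [-0.4, -0.7, -0.3]
gripper_width: 42.4
gripper_force: 0.0
```

Run:
```python
from h import *
p,M=info(); v=p[:2]-O; print(np.hypot(*v),np.degrees(np.arctan2(v[1],v[0])))
```

```text
t 5.7 pos [483.7 142.5  92. ] yaw_y 41.5 zax [-0.007 -0.002 -1.   ] F [-0.4 -0.7 -0.3] w 42.4 q [ 0.21  0.09  1.64 -0.    1.41 -0.51]
151.50865883337062 132.70221171356326
```

Emit:
jog_arm(
  steps=[0,0,0,0,0,0,-0.08,-1.58,0,0,0,-6,-0.08,-1.58,-0.02,0,0,-6,-0.08,-1.58,-0.02,0,0,-6,-0.08,-1.58,-0.02,0,0,-6,-0.08,-1.58,-0.02,0,0,-6,-0.08,-1.58,-0.02,0,0,-6,-0.08,-1.58,-0.02,0,0,-6,-0.08,-1.58,-0.02,0,0,-6,-0.08,-1.58,-0.02,0,0,-6,-0.08,-1.58,-0.02,0,0,-6,-0.08,-1.58,-0.02,0,0,-6,-0.08,-1.58,-0.02,0,0,-6,-0.08,-1.58,-0.02,0,0,-6,-0.08,-1.58,-0.02,0,0,-6,-0.08,-1.58,-0.02,0,0,-6,-0.08,-1.58,-0.02,0,0,-6,0,0,0,0,0,0],
  hand=0.62,
)

```text
clock: 7.2
position: [485.3, -82.5, 100.1]
tool_rot: [-1.269, 2.871, -0.002]
contact_force: [-0.3, 1.7, 0.8]
gripper_width: 32.8
gripper_force: 0.7
```

Run:
```python
from h import *
p,M=info(); v=p[:2]-O; print(np.hypot(*v),np.degrees(np.arctan2(v[1],v[0])))
im,d=look("w3"); im2,d2=cams.read_camera("top")
cv2.imwrite("pics/w3.png",np.hstack([cv2.resize(im,(400,300)),cv2.resize(im2[150:247,200:329],(400,300))])[:,:,::-1])
```

```text
t 7.2 pos [485.3 -82.5 100.1] yaw_y 137.7 zax [ 0.002 -0.    -1.   ] F [-0.3  1.7  0.8] w 32.8 q [-0.24  0.04  1.68  0.    1.42 -2.65]
152.24248950386922 -131.65529229266528
```

View pics/w3.png

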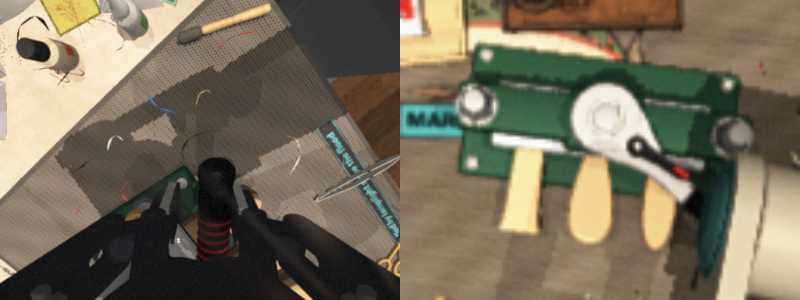

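Emit:
jog_arm(
  steps=[-0.08,1.58,0,0,0,6,-0.08,1.58,0,0,0,6,-0.08,1.58,0,0,0,6,-0.08,1.58,0,0,0,6,-0.08,1.58,0,0,0,6,-0.08,1.58,0,0,0,6,-0.08,1.58,0,0,0,6,-0.08,1.58,0,0,0,6,-0.08,1.58,0,0,0,6,-0.08,1.58,0,0,0,6,-0.08,1.58,0,0,0,6,-0.08,1.58,0,0,0,6,-0.08,1.58,0,0,0,6,-0.08,1.58,0,0,0,6,-0.08,1.58,0,0,0,6,-0.08,1.58,0,0,0,6,-0.08,1.58,0,0,0,6,-0.08,1.58,0,0,0,6,-0.08,1.58,0,0,0,6,-0.08,1.58,0,0,0,6],
)

```text
clock: 8.97
position: [539.2, 175.4, 98.8]
tool_rot: [-1.865, -2.527, 0.001]
contact_force: [-2.6, 0.1, -0.1]
gripper_width: 32.3
gripper_force: 1.3
```

Run:
```python
from h import *
p,M=info(); v=p[:2]-O; print(np.hypot(*v),np.degrees(np.arctan2(v[1],v[0])))
```

```text
t 8.97 pos [539.2 175.4  98.8] yaw_y 17.1 zax [-0.001 -0.    -1.   ] F [-2.6  0.1 -0.1] w 32.3 q [ 0.25  0.25  1.45  0.    1.44 -0.05]
151.80830693340533 108.16804469017002
```

Emit:
jog_arm(
  steps=[-0.08,-1.58,0,0,0,-6,-0.08,-1.58,0,0,0,-6,-0.08,-1.58,-0.02,0,0,-6,-0.08,-1.58,-0.02,0,0,-6,-0.08,-1.58,-0.02,0,0,-6,-0.08,-1.58,-0.02,0,0,-6,-0.08,-1.58,-0.02,0,0,-6,-0.08,-1.58,-0.02,0,0,-6,-0.08,-1.58,-0.02,0,0,-6,-0.08,-1.58,-0.02,0,0,-6,-0.08,-1.58,-0.02,0,0,-6,-0.08,-1.58,-0.02,0,0,-6,-0.08,-1.58,-0.02,0,0,-6,-0.08,-1.58,-0.02,0,0,-6,-0.08,-1.58,-0.02,0,0,-6,-0.08,-1.58,-0.02,0,0,-6,-0.08,-1.58,-0.02,0,0,-6,-0.08,-1.58,-0.02,0,0,-6,-0.08,-1.58,-0.02,0,0,-6,-0.08,-1.58,0,0,0,-6],
)

```text
clock: 10.63
position: [482.4, -80.6, 102.7]
tool_rot: [-1.27, 2.873, 0.002]
contact_force: [-3.8, 6.4, 4.2]
gripper_width: 32.2
gripper_force: 3.4
```

Emit:
jog_arm(
  steps=[-0.08,1.58,0,0,0,6,-0.08,1.58,0,0,0,6,-0.08,1.58,0,0,0,6,-0.08,1.58,0,0,0,6,-0.08,1.58,0,0,0,6,-0.08,1.58,0,0,0,6,-0.08,1.58,0,0,0,6,-0.08,1.58,0,0,0,6,-0.08,1.58,0,0,0,6,-0.08,1.58,0,0,0,6,-0.08,1.58,0,0,0,6,-0.08,1.58,0,0,0,6,-0.08,1.58,0,0,0,6,-0.08,1.58,0,0,0,6,-0.08,1.58,0,0,0,6,-0.08,1.58,0,0,0,6,-0.08,1.58,0,0,0,6,-0.08,1.58,0,0,0,6],
)

```text
clock: 12.13
position: [509.2, 162.9, 102.1]
tool_rot: [-1.591, -2.708, 0.001]
contact_force: [-2.1, -0.2, 0.7]
gripper_width: 32.9
gripper_force: 1.4
```

Run:
```python
from h import *
p,M=info(); v=p[:2]-O; print(np.hypot(*v),np.degrees(np.arctan2(v[1],v[0])))
im,d=cams.read_camera("side"); d0=np.load("side0.npz")["d"]
m=np.zeros(d.shape,bool); 
for r in masks_of("side","platen_front")[:1]:
    P=pts("side",d,r["region"]); P0=pts("side",d0,r["region"]); print(r["rect"],r["score"])
    s=lambda P:P[(P[:,0]<600)&(P[:,2]>45)&(P[:,2]<75)][:,2]
    for q in(P,P0): print(np.histogram(s(q),np.arange(45,76,2)))
```

```text
t 12.13 pos [509.2 162.9 102.1] yaw_y 29.1 zax [-0.001 -0.    -1.   ] F [-2.1 -0.2  0.7] w 32.9 q [ 0.24  0.16  1.55 -0.    1.44 -0.27]
152.65853725307267 120.40353466169387
[240.9, 190.9, 52.9, 51.8] 0.96
(array([ 14,  25,  21,  33,  27,  39,  62, 235, 106,   2,   0,   0,   0,
         0,   0]), array([45, 47, 49, 51, 53, 55, 57, 59, 61, 63, 65, 67, 69, 71, 73, 75]))
(array([  7,  18,  30,  55, 173, 248,  23,   6,   4,   0,   0,   0,   0,
         0,   0]), array([45, 47, 49, 51, 53, 55, 57, 59, 61, 63, 65, 67, 69, 71, 73, 75]))
```

Emit:
jog_arm(
  steps=[-0.08,-1.58,0,0,0,-6,-0.08,-1.58,0,0,0,-6,-0.08,-1.58,-0.02,0,0,-6,-0.08,-1.58,-0.02,0,0,-6,-0.08,-1.58,-0.02,0,0,-6,-0.08,-1.58,-0.02,0,0,-6,-0.08,-1.58,-0.02,0,0,-6,-0.08,-1.58,-0.02,0,0,-6,-0.08,-1.58,-0.02,0,0,-6,-0.08,-1.58,-0.02,0,0,-6,-0.08,-1.58,-0.02,0,0,-6,-0.08,-1.58,-0.02,0,0,-6,-0.08,-1.58,-0.02,0,0,-6,-0.08,-1.58,-0.02,0,0,-6,-0.08,-1.58,-0.02,0,0,-6,-0.08,-1.58,-0.02,0,0,-6,-0.08,-1.58,0,0,0,-6],
)

```text
clock: 13.65
position: [469.9, -69.6, 105.2]
tool_rot: [-1.125, 2.933, 0.002]
contact_force: [-3.2, 6.9, 3.3]
gripper_width: 32.6
gripper_force: 3.3
```

Emit:
jog_arm(
  steps=[-0.08,1.58,0,0,0,6,-0.08,1.58,0,0,0,6,-0.08,1.58,0,0,0,6,-0.08,1.58,0,0,0,6,-0.08,1.58,0,0,0,6,-0.08,1.58,0,0,0,6,-0.08,1.58,0,0,0,6,-0.08,1.58,0,0,0,6,-0.08,1.58,0,0,0,6,-0.08,1.58,0,0,0,6,-0.08,1.58,0,0,0,6,-0.08,1.58,0,0,0,6,-0.08,1.58,0,0,0,6,-0.08,1.58,0,0,0,6,-0.08,1.58,0,0,0,6,-0.08,1.58,0,0,0,6,-0.08,1.58,0,0,0,6],
)

```text
clock: 15.07
position: [508.0, 162.4, 104.6]
tool_rot: [-1.585, -2.712, 0.002]
contact_force: [-2.8, -0.9, 0.3]
gripper_width: 32.4
gripper_force: 1.3
```

Run:
```python
from h import *
p,M=info(); v=p[:2]-O; print(np.hypot(*v),np.degrees(np.arctan2(v[1],v[0])))
im,d=cams.read_camera("side"); d0=np.load("side0.npz")["d"]
for r in masks_of("side","platen_front")[:1]:
    P=pts("side",d,r["region"]); 
    s=lambda P:P[(P[:,0]<600)&(P[:,2]>45)&(P[:,2]<75)][:,2]
    print(np.histogram(s(P),np.arange(45,76,2)))
im,d=cams.read_camera("top")
for n in("blank_minnow","tray","pattern_minnow"):
  for r in masks_of("top",n)[:2]:
    P=pts("top",d,r["region"]); lo=20 if n!="tray" else -5
    P=P[(P[:,2]>lo)&(P[:,2]<45)]
    print(n,r["score"],np.median(P,0).round(1),cv2.minAreaRect(P[:,:2].astype(np.float32)))
h=np.array([[np.cos(YAW),-np.sin(YAW)],[np.sin(YAW),np.cos(YAW)]])
print("expected minnow grip",O+h@[-90,-64])
```

```text
t 15.07 pos [508.  162.4 104.6] yaw_y 29.4 zax [-0.001 -0.001 -1.   ] F [-2.8 -0.9  0.3] w 32.4 q [ 0.24  0.15  1.55 -0.    1.44 -0.27]
152.87019094017495 120.91200675996919
(array([  0,   8,  15,  31,  17,  26,  40,  41,  59, 228,  67,   3,   0,
         0,   0]), array([45, 47, 49, 51, 53, 55, 57, 59, 61, 63, 65, 67, 69, 71, 73, 75]))
blank_minnow 0.81 [516.1 -22.   38.4] ((510.70538330078125, -21.384918212890625), (29.588199615478516, 76.95853424072266), 78.25443267822266)
tray 0.56 [470.4 374.4   5.9] ((475.0233459472656, 366.1822204589844), (197.29489135742188, 205.7596435546875), 2.560167074203491)
pattern_minnow 0.9 [472.5 409.5  28.7] ((479.5431823730469, 412.0562438964844), (138.10755920410156, 30.758026123046875), 8.26553726196289)
pattern_minnow 0.58 [556.4  41.3  35. ] ((556.3641357421875, 41.339195251464844), (0.0, 0.0), 0.0)
expected minnow grip [487.94656251 -18.63191707]
```

Emit:
jog_arm(
  steps=[0,-0.6,0,0,0,0,0,0,-2.1,0,0,0,0,0,-2.3,0,0,0,0,0,-2.3,0,0,0,0,0,-2.1,0,0,0,-2.47,-1.68,0,0,0,0,-2.47,-1.68,0,0,0,0,-2.47,-1.68,0,0,0,0,-2.47,-1.68,0,0,0,0,-2.47,-1.68,0,0,0,0,-2.47,-1.68,0,0,0,0,0,0,0,0,0,-6.45,0,0,0,0,0,-6.45,0,0,0,0,0,-6.45,0,0,0,0,0,-6.45,0,0,0,0,0,-6.45,0,0,0,0,0,-6.45,0,0,0,0,0,-6.45,0,0,0,0,0,-6.45,0,0,0,0,0,0],
  hand=0.5,
)

```text
clock: 17.03
position: [488.5, -19.8, 192.6]
tool_rot: [0.235, 3.133, -0.0]
contact_force: [0.1, 0.5, 0.1]
gripper_width: 42.7
gripper_force: 0.0
```

Run:
```python
from h import *
p,M=info(); im,d=look("w4")
C=im.astype(int)
for n in ("blank_minnow","blank_shad"):
  for r in masks_of("wrist",n)[:2]:
    P=pts("wrist",d,r["region"]); P=P[(P[:,2]>33)&(P[:,2]<43)]
    if len(P)<20: continue
    q=P[:,:2]; a=np.array([np.cos(YAW),np.sin(YAW)]); b=np.array([-a[1],a[0]]); L=(q-O)@a; W=(q-O)@b
    print(n,round(r["score"],2),len(q),"x range",np.percentile(L,[0.5,99.5]).round(1))
    for x in(-100,-90,-80,-70,-60,-50):
        w=W[abs(L-x)<3]; 
        if len(w)>3: print(x,np.percentile(w,[1,99]).round(1),np.percentile(w,[1,99]).mean().round(1))
```

```text
t 17.03 pos [488.5 -19.8 192.6] yaw_y 81.4 zax [ 0. -0. -1.] F [0.1 0.5 0.1] w 42.7 q [-0.12 -0.04  1.57 -0.    1.61 -1.54]
blank_minnow 0.87 1865 x range [-108.   -25.2]
-100 [-74.2 -53.6] -63.9
-90 [-77.1 -52.4] -64.8
-80 [-78.4 -51.3] -64.8
-70 [-79.  -50.2] -64.6
-60 [-79.1 -50.1] -64.6
-50 [-79.3 -50. ] -64.7
blank_shad 0.58 2385 x range [-109.2  -25.7]
-100 [-18.2  16.2] -1.0
-90 [-20.7  19. ] -0.9
-80 [-20.8  19.4] -0.7
-70 [-20.1  19.1] -0.5
-60 [-17.8  17.5] -0.2
-50 [-15.9  15.6] -0.2
```

View pics/w4.png

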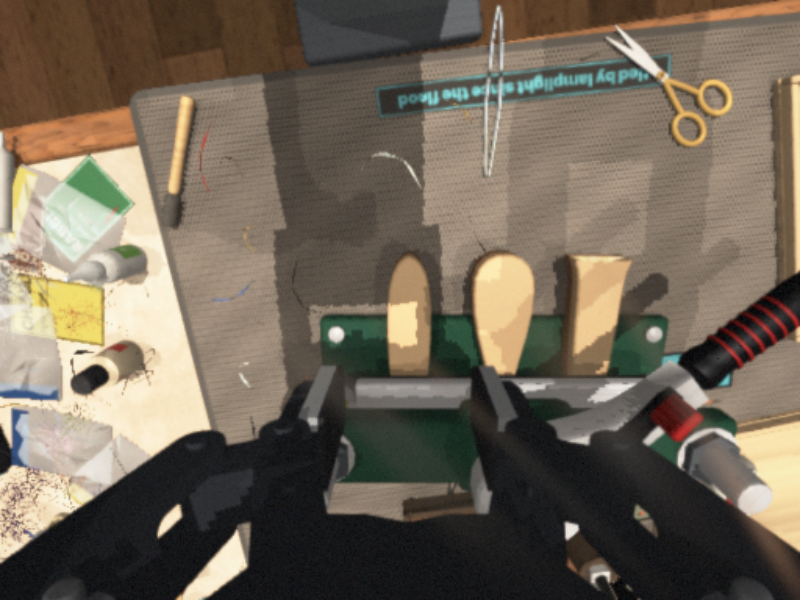

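The minnow blank is the slim left-hand body at (408,315), and it measures dead under the tool. Descend and grip.

Emit:
jog_arm(
  steps=[0,0,2.4,0,0,0,0,0,2.4,0,0,0,0,0,2.4,0,0,0,0,0,2.4,0,0,0,0,0,2.4,0,0,0,0,0,2.4,0,0,0,0,0,2,0,0,0,0,0,1.3,0,0,0,0,0,0,0,0,0],
)

```text
clock: 17.93
position: [486.8, -19.4, 12.4]
tool_rot: [-0.245, -3.126, -0.0]
contact_force: [-1.1, 0.2, -0.3]
gripper_width: 42.7
gripper_force: 0.0
```

Emit:
jog_arm(
  steps=[0,0,0,0,0,0,0,0,0,0,0,0,0,0,0,0,0,0,0,0,0,0,0,0,0,0,0,0,0,0,0,0,0,0,0,0],
  hand=1,
  squeeze=45,
)

```text
clock: 18.43
position: [489.6, -19.6, 16.1]
tool_rot: [0.242, 3.131, 0.0]
contact_force: [-1.4, 0.3, 1.8]
gripper_width: 26.0
gripper_force: 47.6
```

Emit:
jog_arm(
  steps=[0,0,-0.2,0,0,0,0,0,-0.2,0,0,0,0.6,0,0,0,0,0,1.2,0,0,0,0,0,1.2,0,0,0,0,0,1.2,0,0,0,0,0,1.2,0,0,0,0,0,1.2,0,0,0,0,0,1.2,0,0,0,0,0,1.2,0,0,0,0,0,0.6,0,0,0,0,0,0,0,-1.5,0,0,0,0,0,-2,0,0,0,0,0,-2,0,0,0],
)

```text
clock: 19.6
position: [393.7, -4.7, 74.8]
tool_rot: [-0.242, -3.131, -0.0]
contact_force: [1.2, -0.9, 0.2]
gripper_width: 26.0
gripper_force: 47.4
```

Run:
```python
from h import *
p,M=info()
im,d=cams.read_camera("top"); P=np.full(d.shape+(3,),np.nan); P[d>0]=pts("top",d,d>0)
# tray rim points, and sample
Q=P.reshape(-1,3); s=(Q[:,2]>13)&(Q[:,2]<20)&(abs(Q[:,0]-477)<115)&(abs(Q[:,1]-361)<120)
print("rim",s.sum(),cv2.minAreaRect(Q[s][:,:2].astype(np.float32)))
s=(Q[:,2]>24)&(Q[:,2]<36)&(abs(Q[:,0]-477)<80)&(abs(Q[:,1]-411)<30); q=Q[s][:,:2]
print("sample",s.sum(),cv2.minAreaRect(q.astype(np.float32)))
im,d=cams.read_camera("wrist")
cv2.imwrite("pics/w5.png",np.hstack([cv2.resize(im,(400,300)),cv2.resize(cams.read_camera("side")[0][130:340,110:390],(400,300))])[:,:,::-1])
```

```text
t 19.6 pos [393.7  -4.7  74.8] yaw_y 81.2 zax [-0.001  0.    -1.   ] F [ 1.2 -0.9  0.2] w 26.0 q [-0.11 -0.22  1.97  0.    1.39 -1.52]
rim 462 ((476.38885498046875, 360.08233642578125), (191.33265686035156, 211.90914916992188), 5.333733558654785)
sample 370 ((478.3085632324219, 411.0362243652344), (135.38348388671875, 29.969987869262695), 6.752380847930908)
```

View pics/w5.png

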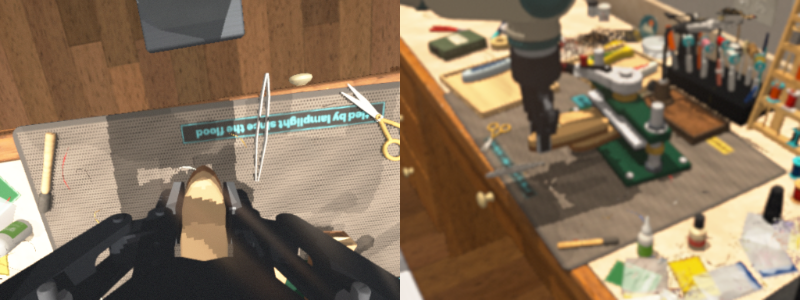

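Emit:
jog_arm(
  steps=[0.1,2.5,0,0,0,0,0.1,3.2,0,0,0,0,0.1,3.2,0,0,0,0,0.1,3.2,0,0,0,0,0.1,3.2,0,0,0,0,0.1,3.2,0,0,0,0,0.1,3.2,0,0,0,0,0.1,3.2,0,0,0,0,0.1,3.2,0,0,0,0,0.1,3.1,0,0,0,0,0,0,0,0,0,-7,0,0,0,0,0,-7,0,0,0,0,0,0],
)

```text
clock: 20.83
position: [431.5, 305.1, 72.5]
tool_rot: [0.15, -3.135, 0.002]
contact_force: [0.5, -0.3, -0.6]
gripper_width: 26.1
gripper_force: 47.4
```

Run:
```python
from h import *
delta((431.2,305.7,9))
```

```text
t 20.83 pos [431.5 305.1  72.5] yaw_y 95.5 zax [-0.003 -0.002 -1.   ] F [ 0.5 -0.3 -0.6] w 26.1 q [ 0.55  0.18  1.59  0.    1.38 -1.12]
tool delta cm [0.   0.07 6.35]
```

Lower to about 9 mm, then a little more while watching the force.

Emit:
jog_arm(
  steps=[0,0,1.8,0,0,0,0,0,1.8,0,0,0,0,0,1.4,0,0,0,0,0,0.7,0,0,0,0,0,0.4,0,0,0,0,0,0.2,0,0,0,0,0,0.1,0,0,0,0,0,0,0,0,0,0,0,0,0,0,0],
)

```text
clock: 21.58
position: [432.9, 305.3, 11.3]
tool_rot: [-0.141, 3.137, 0.001]
contact_force: [0.6, -0.5, -0.5]
gripper_width: 26.2
gripper_force: 47.4
```

Emit:
jog_arm(
  steps=[0,0,0.1,0,0,0,0,0,0.1,0,0,0,0,0,0.1,0,0,0,0,0,0.1,0,0,0,0,0,0,0,0,0],
)

```text
clock: 22.0
position: [432.6, 305.2, 7.2]
tool_rot: [-0.141, 3.138, 0.001]
contact_force: [-2.4, -0.1, 4.4]
gripper_width: 25.9
gripper_force: 47.9
```

Emit:
jog_arm(
  steps=[0,0,0,0,0,0,0,0,0,0,0,0,0,0,0,0,0,0,0,0,0,0,0,0,0,0,-0.5,0,0,0,0,0,-1.5,0,0,0,0,0,-2.5,0,0,0,0,0,-2.5,0,0,0,0,0,-2.5,0,0,0,0,0,-2.5,0,0,0,0,0,-2.5,0,0,0,0,0,-2.5,0,0,0,0,0,0,0,0,0],
  hand=0.5,
)

```text
clock: 23.08
position: [434.3, 306.2, 183.0]
tool_rot: [-0.141, 3.13, 0.008]
contact_force: [-0.4, 0.5, 1.0]
gripper_width: 42.6
gripper_force: 0.0
```

Run:
```python
from h import *
p,M=info()
im,d=cams.read_camera("wrist"); im2,d2=cams.read_camera("side")
Q=pts("wrist",d,d>0)
for n,y in(("blank",310),("sample",411)):
    s=(Q[:,2]>24)&(Q[:,2]<37)&(abs(Q[:,0]-477)<85)&(abs(Q[:,1]-y)<30); q=Q[s]
    if len(q): print(n,len(q),cv2.minAreaRect(q[:,:2].astype(np.float32)),np.percentile(q[:,2],[2,50,98]).round(1))
cv2.imwrite("pics/w6.png",np.hstack([cv2.resize(im,(400,300)),cv2.resize(im2[130:340,110:390],(400,300))])[:,:,::-1])
```

```text
t 23.08 pos [434.3 306.2 183. ] yaw_y 95.2 zax [ 0.008  0.005 -1.   ] F [-0.4  0.5  1. ] w 42.6 q [ 0.54  0.08  1.47  0.    1.58 -1.12]
blank 554 ((477.0831298828125, 307.6694030761719), (136.15098571777344, 27.43492317199707), 5.851673603057861) [24.  24.3 25.2]
sample 316 ((468.9709777832031, 410.1990051269531), (113.71989440917969, 20.876708984375), 7.551091194152832) [24.  24.3 25.3]
```

View pics/w6.png

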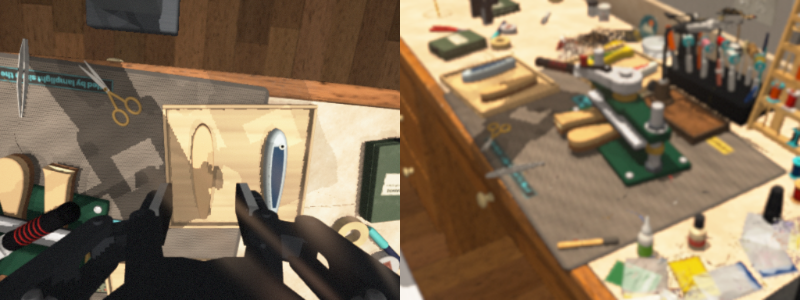

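The blank lies flat in the tray at (203,160), parallel to the sample at (275,170). The other two bodies are still in the press and the bottles are standing.

```bash
python3 -c "
from h import *
print(job.job_done())"
```

```text
the job is handed in; nothing more can be done
None
```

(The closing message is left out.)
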